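# Clearing a mixer elbow's thread with a tap

### The arm

A 6-joint arm with a two-finger parallel gripper is mounted at the origin on the work surface. World frame = base frame: x ahead of the robot, y to its left, z up, the work surface at z = 0. Lengths are in m, angles in rad, forces in N, time in s.
With the tool pointing down it reaches from about 0.35 to 0.975 m from the base axis. Payload 4.9 kg.
Tool frame: the origin (TCP) lies midway between the tips of the shut fingers; the grasp point (between the pads) lies 19 mm behind it; x points along the fingers, z is the direction in which the jaws open and shut, and the axes are right-handed (so a half turn about x gives the same grasp; the last joint's range is limited). The gripper opens to 85 mm and grips with 20 to 120 N. Pads are 22 mm wide; open, the fingers measure 114 mm over their backs; the gripper's body (76 mm by 85 mm) begins 54 mm behind the grasp point. The pads swing forward as they close: fully open they stand 13 mm farther back than shut.
Start: joints at [1.134, 0.053, 1.613, -0, 1.476, -0.119], TCP at [0.195, 0.594, 0.231] pointing down, gripper open.
Joint ranges: [-3.01, 3.01], [-1.01, 2.22], [0.06, 2.58], [-1.02, 4.17], [0.09, 2.62], [-3.14, 3.14]. Speed limits (rad/s): [2.57, 2.57, 3.14, 3.14, 3.14, 3.14].

### API

Orientations are given as a unit quaternion [w, x, y, z].
In Python, from plant import state, cams, workorder, nets gives the robot as it stands.
- The arm moves only by the tool play_rows, never from a script. Its argument "motion" is a list of rows, each a list of 3 entries, a list of its own where there are three numbers: the closure, from -1 (fully open) to 1 (shut), then the shift along the world's x, y, z in m, then the turn about the world's z in rad. A call has 1 to 5 rows; each row is the pose to reach, as a shift and turn from the pose commanded when the call began; what a row does not reach only later rows make up. A row lasts 1/10 s, in which the tool goes at most 50 mm and 8.59 degrees, less where a joint would pass 70% of its speed; a pose out of reach is approached as far as the arm can. A call with a gripper value outside its range is refused whole. The fingers move at their own pace and stop on an object; the grip force is fixed at half the most. Time passes only in rows, so rows that repeat a pose let the fingers close. It gives the time, the measured TCP pose, the force and the opening at its end, in the units of the state.
- state(): the state, without advancing time (a new reading comes with each control period).
- cams.grab_frame(name): name is "scene" or "top" or "wrist"; returns (picture, depth): 400x640x3 uint8, red, green, blue; 400x640 float32, m along the optical axis (not along the pixel's ray), 0 where there is no reading.
- cams.camera_info(name): a dict with "K" (3x3 intrinsics, pixels), "rvec" (rotation vector, rad) and "tvec" (3), from world to camera coordinates, as OpenCV has them. Camera axes: x right, y down, z forward; pixel columns grow to the right and rows downward; lengths in m; the calibration is good to about 2 mm. A picture is of the moment at which its call begins: read the wrist's pose just before it. camera_info takes no time and is no camera call; for the wrist camera it gives the pose at the moment of the call.
- workorder.job_done(): hands the job in, once; it reports no verdict.
Trained networks look in the newest picture that a camera, given by its name, has taken for a name from the list of things; names that differ only in an ending like _2 or _b are one class to them, and where a whole thing is asked for, a point or a joint stands for the part that bears it (a point fixed in the world has none). Each returns a list of dicts, best first, with "score" (0 to 1); they miss things now and then, are a little off and sometimes report something else, mostly with a low value. They report only what shows in the picture. A call takes as long as a camera call. They do not tell look-alikes from the thing itself.
- nets.recognise(camera, target): "at" ([x, y, z] in m, in world coordinates, good to about 4 mm: the middle of the surface that is visible of it).
- nets.landmark_of(camera, target): "at" ([x, y, z] in m, in world coordinates, good to about 4 mm: a listed point, or the origin of a listed thing).
The state is a dict: "time": time; "joint_pos": joint angles; "joint_vel": joint speeds; "joint_efforts": joint torques, N m; "tool_pos": TCP position; "tool_rot": TCP orientation; "contact_force": force on the tool from outside, world axes, zero at the start; "ft_torque": the same for the moment, N m; "gripper_width": opening from 0.0 (shut) to 1.0 (fully open).
Only numpy, scipy, OpenCV 4.12 (cv2) and the standard library are available. Lean on these libraries where they do the work, as an engineer would, in place of code of your own. Each camera call takes 0.05 s, during which the arm holds its last target.

### The job

The thread in the brass port is clogged, and a tap has been started in it. Fit the tap wrench right down on the square of the tap and run the tap in with it, half a turn forward and then a quarter turn back, over and over, until you feel it come up against the bottom of the port; never force it. Leave the tap at the bottom with the wrench sitting on it, and leave the other things on the table where they are.

Things in the scene. Friction and masses are not known exactly. Their poses are not given: they have to be found in the camera images.
- wrench_mid (a point): Steel tap wrench, 0.24 to 0.38 kg, lying flat: block 64 x 28 x 16 mm (long side along x), a round 11 mm handle out of each end, 239 mm long overall along x. A 13.7 mm square hole goes straight through its middle, sides along x and y. Point: centre of the block, half-way up, on the hole's axis; z up; both faces and both ends alike. On the tap it has about 0.1 rad of play each way.
- tap_top (a point): Steel thread tap, upright in the brass port. Point: middle of its top end, on its axis, 126 mm above the table (it sinks up to 2 mm in all); z up. The top 18 mm is a 12.5 mm square, sides along x and y, its last 4 mm tapering to 8 mm. Below, a round 18 mm shank makes a shoulder: the wrench is fully down when its block rests there, its centre 10 mm below this point, 2 mm of square showing.
- port_mouth (a point): The brass port, 33 mm across, on the tap's axis, fixed. Point: centre of its mouth, 62 mm above the table. Right-hand thread, 1.81 mm a turn: clockwise from above goes in. The bottom is 0.85 to 1 turn on from where the tap starts, unseen, to be felt: the tap turns stiffly at about 0.12 N m and stays where left; at the bottom it meets a firm stop, rising by some 4 N m per rad. It snaps near 0.9 N m.
- open_port (a point): The twin port, open and empty, 150 mm from the first along the board's y. Point: centre of its mouth, 62 mm above the table. Both stand on one fixed plywood board, 110 x 262 x 18 mm, with a flat steel bar, each with a brass pipe nut on its +x side, up to 52 mm high and 52 mm out from the port's axis.
- mug: White mug, 80 mm across, 92 mm tall, loose bystander; origin at the centre of its underside.
- spice_jar: Amber spice jar, 44 mm across, 100 mm tall, loose bystander; origin at the centre of its underside.
- tape_reel: White plastic reel, 54 mm across, 18 mm high, loose bystander; origin at the centre of its underside.
- cap_nut: Brass hexagonal cap nut, 32 mm across, 20 mm high, loose bystander; origin at the centre of its underside.
Things that resemble listed ones, but are neither listed nor needed, are in the scene too. Of the things shaped like the part that bears wrench_mid, the dark steel one is meant.

How it is judged:
On the way, in this order (a step that is already met when the one before it is completed fails the run):
1. the wrench sits fully down on the tap's square (horizontal distance between wrench_mid and tap_top below 0.002 m and z of wrench_mid in the frame of tap_top between -0.0125 and -0.0075 m and angle between wrench_mid's own z axis and vertical below 0.08 rad), for 0.2 s.
2. half a turn forward (0.38 to 0.66 turn in from the start; a turn is 1.81 mm of depth) (all of step 1 and distance of tap_top from where it was at the start of the episode between 0.000689 and 0.001197 m), for 0.1 s.
3. a quarter back (0.08 to 0.36 turn in) (all of step 1 and distance of tap_top from where it was at the start of the episode between 0.000145 and 0.000653 m), for 0.1 s.
4. half a turn forward again (0.63 to 0.94 turn in) (all of step 1 and distance of tap_top from where it was at the start of the episode between 0.001143 and 0.001705 m), for 0.1 s.
5. a quarter back again (0.30 to 0.60 turn in); after that on to the bottom, which is within the next half turn or so (all of step 1 and distance of tap_top from where it was at the start of the episode between 0.000544 and 0.001088 m), for 0.1 s.
At the end, for the whole second after the job is handed in: the tap is at the bottom of the port (within 0.12 turn, that is 0.2 mm, of its stop) and the wrench, let go, rests level and fully down on its square (centres within 2 mm, its block within 2.5 mm of the shoulder) (all of step 1 and z of tap_top in the frame of port_mouth below 0.062405 m and linear speed of wrench below 0.02 m/s); the robot touches nothing.
It fails at once if the tap is forced: the forces on it add up to over 220 N, which on its square is a torque of about 0.9 N m (contact force between anything else and tap above 220 N).
It fails at once if the mug, jar, reel or cap nut is pushed out of its place (distance of any of mug, spice_jar, tape_reel, cap_nut from where it was at the start of the episode above 0.02 m).
It also fails if it takes over 72 s, if anything falls off the work surface, if the arm or the gripper's body presses on something with over 40 N, if the wrist force passes 120 N, or if a joint passes its speed limit or range.

## Working session

There is one attempt and no reset: what is moved stays moved. The work goes in short steps, Python scripts to look and compute and a tool call to move; the robot and the scene stay as the last step left them, time stands still between calls to the robot, and variables do not carry over. Pictures are saved under pics/ and viewed, and the job is handed in when it is done.

Besides the shell and the picture viewer there is one more tool, called in YAML: its name, and indented under it one key for each argument. play_rows: Moves the arm, as the interface text tells. Its arguments: {"type":"object","properties":{"motion":{"type":"array","items":{"type":"array"}}},"required":["motion"]}

```bash
mkdir -p pics; ls
python3 - <<'E'
from plant import state,cams,nets
import cv2
s=state();print(s)
for c in ["scene","top"]:
    p,d=cams.grab_frame(c);cv2.imwrite(f"pics/{c}0.png",p[:,:,::-1])
    for t in ["wrench_mid","tap_top","port_mouth","open_port"]:
        print(c,t,[(round(r["score"],2),[round(v,4) for v in r["at"]]) for r in nets.landmark_of(c,t)])
E
```

```text
pics
{'time': 0.0, 'joint_pos': array([ 1.13396924e+00,  5.33543550e-02,  1.61433407e+00,  3.02630369e-05,
        1.47598358e+00, -1.19030925e-01]), 'joint_vel': array([ 4.07151228e-06,  1.89437309e-04,  1.56801342e-03, -1.96988565e-03,
        4.88071974e-04, -5.25322505e-04]), 'joint_efforts': array([-1.23474110e-03, -3.93686700e+01, -3.70175564e+01, -1.57153727e-04,
        6.88363143e-03,  3.21727924e-06]), 'tool_pos': array([0.19503561, 0.59312149, 0.23004063]), 'tool_rot': array([ 0.57216885, -0.41493289,  0.57346423,  0.41423698]), 'contact_force': array([ 0.40012074,  0.62337136, -0.24109926]), 'ft_torque': array([ 0.04155448, -0.02968096,  0.00465201]), 'gripper_width': 1.0033554473084727}
scene wrench_mid [(0.88, [0.6363, -0.3699, 0.0041]), (0.86, [0.2992, -0.4802, 0.0126]), (0.78, [0.4364, -0.2451, 0.0091])]
scene tap_top [(0.45, [0.6118, 0.0235, 0.1215])]
scene port_mouth [(0.69, [0.6101, 0.0254, 0.061])]
scene open_port [(0.88, [0.531, 0.149, 0.0631])]
top wrench_mid [(0.92, [0.2934, -0.4785, 0.0093]), (0.9, [0.439, -0.2512, 0.0058]), (0.75, [0.631, -0.3678, 0.0066]), (0.44, [0.6147, 0.0292, 0.1252])]
top tap_top [(0.7, [0.527, 0.1466, 0.0622]), (0.6, [0.6151, 0.0255, 0.1279])]
top port_mouth [(0.59, [0.6113, 0.0279, 0.0633])]
top open_port [(0.95, [0.532, 0.1456, 0.0626])]
```

View pics/scene0.png

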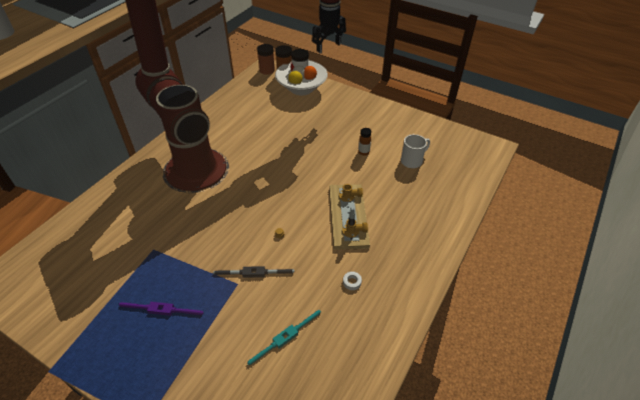

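View pics/top0.png

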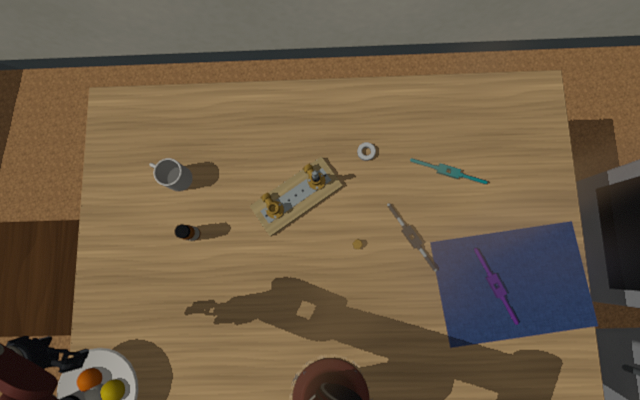

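```bash
cat > h.py <<'E'
import numpy as np,cv2
from plant import state,cams,nets
from scipy.spatial.transform import Rotation as R
def proj(ci,P):
    return cv2.projectPoints(np.array(P,float).reshape(-1,3),np.array(ci["rvec"],float),np.array(ci["tvec"],float),np.array(ci["K"],float),None)[0].reshape(-1,2)
def onplane(ci,uv,z):
    K=np.array(ci["K"],float);Rm=cv2.Rodrigues(np.array(ci["rvec"],float))[0];t=np.array(ci["tvec"],float).ravel()
    o=-Rm.T@t
    uv=np.array(uv,float).reshape(-1,2)
    r=(np.linalg.inv(K)@np.c_[uv,np.ones(len(uv))].T).T@Rm
    return o+r*((z-o[2])/r[:,2])[:,None]
def tool(s=None):
    s=s or state();q=s["tool_rot"];M=R.from_quat([q[1],q[2],q[3],q[0]]).as_matrix()
    return s["tool_pos"],M
E
python3 - <<'E'
from h import *
ci=cams.camera_info("top")
p=cv2.imread("pics/top0.png")
cv2.imwrite("pics/topw.png",cv2.resize(p[180:300,360:540],None,fx=4,fy=4,interpolation=cv2.INTER_CUBIC))
cv2.imwrite("pics/topt.png",cv2.resize(p[120:260,220:400],None,fx=4,fy=4,interpolation=cv2.INTER_CUBIC))
a=onplane(ci,[[390,206],[436,269],[413,237]],0.008);print(a,np.linalg.norm(a[0]-a[1]))
v=a[0]-a[1];print("yaw",np.arctan2(v[1],v[0]))
pos,M=tool();print(pos,M, "jaw yaw",np.arctan2(M[1,2],M[0,2]))
cw=cams.camera_info("wrist");Rm=cv2.Rodrigues(cw["rvec"])[0];print("cam in tool",M.T@(-Rm.T@cw["tvec"]-pos),"\n",M.T@Rm.T,cw["K"])
E
```

```text
[[ 0.53269572 -0.19118577  0.008     ]
 [ 0.34510006 -0.31358208  0.008     ]
 [ 0.43902029 -0.2533466   0.008     ]] 0.2239932783851136
yaw 0.5780937964887112
[0.19528954 0.59368673 0.2312979 ] [[-4.06048105e-08 -9.49938065e-01  3.12438270e-01]
 [ 4.90572685e-06  3.12438270e-01  9.49938065e-01]
 [-1.00000000e+00  1.57130887e-06  4.64745018e-06]] jaw yaw 1.253037606385388
cam in tool [-0.14143705  0.06528415  0.00014633] 
 [[-2.17544652e-03 -2.59756951e-01  9.65671577e-01]
 [-8.44135211e-05 -9.65673811e-01 -2.59757742e-01]
 [ 9.99997630e-01 -6.46604814e-04  2.07884473e-03]] [[292.55345871   0.         319.96027155]
 [  0.         292.55345871 198.21109251]
 [  0.           0.           1.        ]]
```

View pics/topw.png

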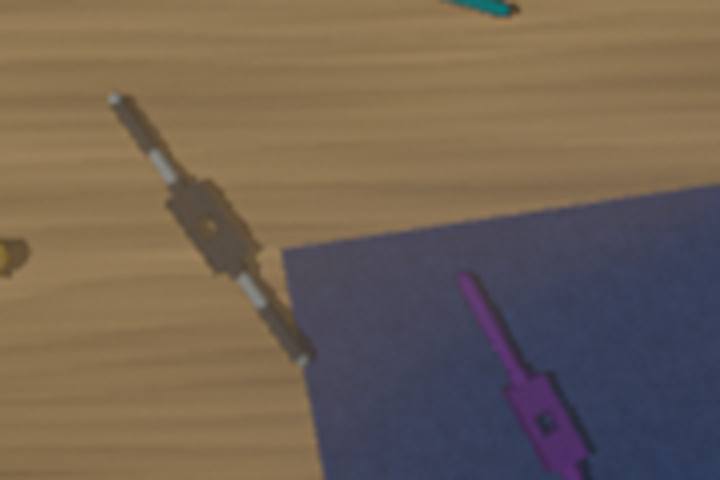

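View pics/topt.png

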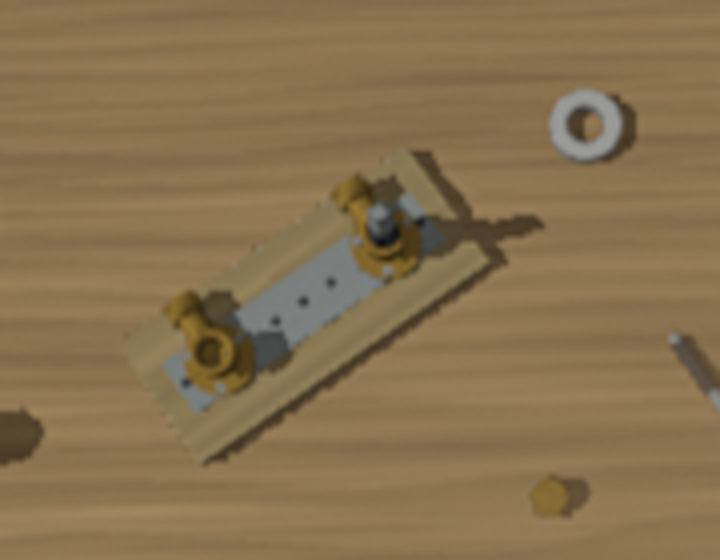

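Candidates in the top view are teal (450,171), purple (498,287) and dark steel (413,237). The enlarged crop shows the one at (413,237) is dark grey steel, so that's the wrench meant. It lies at about (0.438, -0.25). The tap stands in the right-hand port, top view (315,176). I'll move over the tap first to look at it.

play_rows:
  motion:
    - [-1,[0.028,-0.038,0],0.15]
    - [-1,[0.056,-0.076,0],0.3]
    - [-1,[0.084,-0.114,0],0.45]
    - [-1,[0.112,-0.152,0],0.6]
    - [-1,[0.14,-0.19,0],0.75]

```text
time: 1.0
tool_pos: [0.3327, 0.4071, 0.2316]
tool_rot: [-0.391, 0.59, -0.39, -0.589]
contact_force: [-0.5, -0.2, 0.1]
gripper_width: 1.004
```

play_rows:
  motion:
    - [-1,[0.028,-0.038,0],0.15]
    - [-1,[0.056,-0.076,0],0.15]
    - [-1,[0.084,-0.114,0],0.15]
    - [-1,[0.112,-0.152,0],0.15]
    - [-1,[0.14,-0.19,0],0.15]

```text
time: 1.5
tool_pos: [0.4729, 0.2169, 0.2317]
tool_rot: [-0.347, 0.616, -0.347, -0.616]
contact_force: [-0.2, 0.9, 0.9]
gripper_width: 0.998
```

play_rows:
  motion:
    - [-1,[0.028,-0.038,0],0]
    - [-1,[0.056,-0.076,0],0]
    - [-1,[0.084,-0.114,0],0]
    - [-1,[0.112,-0.152,0],0]
    - [-1,[0.138,-0.188,0],0]

```text
time: 2.0
tool_pos: [0.611, 0.0286, 0.2315]
tool_rot: [-0.347, 0.616, -0.347, -0.616]
contact_force: [0.4, -0.2, 0.2]
gripper_width: 1.005
```

play_rows:
  motion:
    - [-1,[0,0,0],0]
    - [-1,[0,0,0],0]

```text
time: 2.2
tool_pos: [0.6102, 0.0298, 0.231]
tool_rot: [0.348, -0.615, 0.348, 0.616]
contact_force: [-0.3, 0.3, -0.2]
gripper_width: 1.0
```

Run:
```python
from h import *
s=state();pos,M=tool(s);print(s["joint_pos"],pos,np.arctan2(M[1,2],M[0,2]))
ci=cams.camera_info("wrist")
p,d=cams.grab_frame("wrist");cv2.imwrite("pics/w1.png",p[:,:,::-1]);np.save("w1d.npy",d);np.save("w1c.npy",ci,allow_pickle=True)
for t in ["tap_top","port_mouth","open_port"]:
    print(t,[(round(r["score"],2),[round(v,4) for v in r["at"]]) for r in nets.landmark_of("wrist",t)])
x,y=proj(ci,[[0.612,0.0265,0.126]])[0].astype(int);print(x,y)
x0=max(x-60,0);y0=max(y-45,0)
cv2.imwrite("pics/w1c.png",cv2.resize(p[y0:y0+90,x0:x0+120,::-1],None,fx=6,fy=6,interpolation=cv2.INTER_CUBIC));print(x0,y0)
```

```text
[-7.32136377e-02  2.03959011e-02  1.64655068e+00  3.77662420e-04
  1.47549577e+00 -2.18665178e+00] [0.61016517 0.02975227 0.23100173] 2.113401852983019
tap_top [(0.71, [0.6129, 0.0289, 0.1243])]
port_mouth [(0.55, [0.6139, 0.0249, 0.0627])]
open_port [(0.75, [0.53, 0.1487, 0.064])]
315 196
255 151
```

View pics/w1.png

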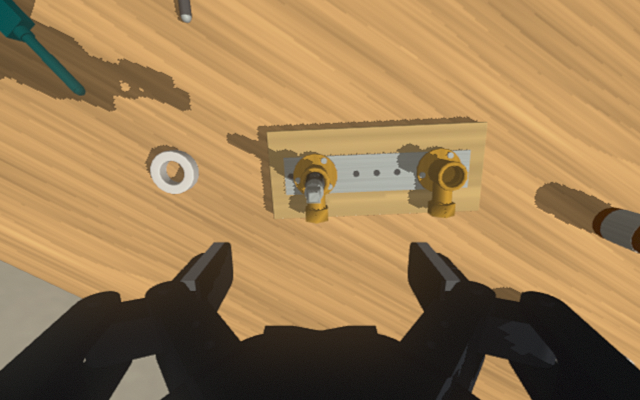

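View pics/w1c.png

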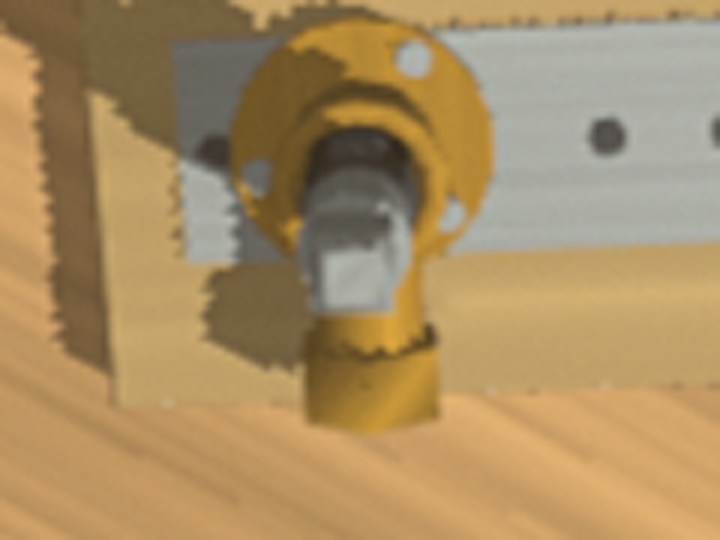

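The scene view matches: the tap's bright square top is at wrist pixel (314,197), roughly aligned with the board, and the open port is at (443,170). I'll go closer for the tap's exact centre and yaw.

play_rows:
  motion:
    - [-1,[0.027,0.014,-0.03],0]
    - [-1,[0.054,0.028,-0.06],0]
    - [-1,[0.054,0.028,-0.087],0]
    - [-1,[0.054,0.028,-0.087],0]
    - [-1,[0.054,0.028,-0.087],0]

```text
time: 2.9
tool_pos: [0.6633, 0.0594, 0.1444]
tool_rot: [0.347, -0.616, 0.347, 0.617]
contact_force: [-0.4, -0.5, 0.6]
gripper_width: 0.995
```

Run:
```python
from h import *
s=state();pos,M=tool(s);print(pos,np.arctan2(M[1,2],M[0,2]))
ci=cams.camera_info("wrist")
p,d=cams.grab_frame("wrist");cv2.imwrite("pics/w2.png",p[:,:,::-1]);np.save("w2d.npy",d);np.save("w2c.npy",ci,allow_pickle=True)
for t in ["tap_top","port_mouth"]:
    print(t,[(round(r["score"],2),[round(v,4) for v in r["at"]]) for r in nets.landmark_of("wrist",t)])
x,y=proj(ci,[[0.612,0.0265,0.12]])[0].astype(int);print(x,y)
x0=max(x-40,0);y0=max(y-30,0)
cv2.imwrite("pics/w2c.png",cv2.resize(p[y0:y0+60,x0:x0+80,::-1],None,fx=10,fy=10,interpolation=cv2.INTER_CUBIC));print(x0,y0)
```

```text
[0.66326401 0.05941547 0.14436822] 2.116450988405443
tap_top [(0.82, [0.6105, 0.0287, 0.1222]), (0.18, [0.6145, 0.0234, 0.0624])]
port_mouth [(0.82, [0.6149, 0.0229, 0.0628])]
317 127
277 97
```

View pics/w2c.png

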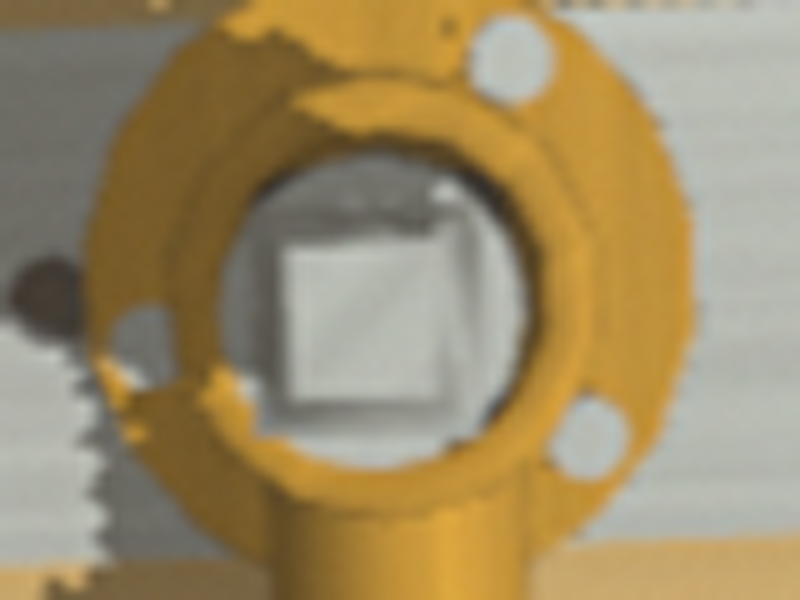

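Run:
```python
from h import *
ci=np.load("w2c.npy",allow_pickle=True).item()
f=lambda q:np.array([277,97])+(np.array(q,float)+.5)/10-.5
c=onplane(ci,f([[283,247],[440,238],[445,400],[287,404]]),0.126);print(c.round(4),c.mean(0))
for i in range(4):
    v=c[(i+1)%4]-c[i];print(np.linalg.norm(v),np.degrees(np.arctan2(v[1],v[0])))
# mouth ring: outer circle 33mm at z=.062
o=onplane(ci,f([[378,75],[165,300],[595,300],[380,515]]),0.062);print(o.round(4),((o[1]+o[2])/2,(o[0]+o[3])/2))
# projected 33mm circle from tap estimate
print("cam pos",-cv2.Rodrigues(ci["rvec"])[0].T@ci["tvec"])
d=np.load("w2d.npy");p=f([364,322]).round().astype(int);print(d[p[1]-2:p[1]+3,p[0]-2:p[0]+3])
```

```text
[[0.6125 0.0194 0.126 ]
 [0.6078 0.0262 0.126 ]
 [0.6149 0.0308 0.126 ]
 [0.6194 0.0237 0.126 ]] [0.61367309 0.02503137 0.126     ]
0.008310160696491063 124.43322858457643
0.008389716134657497 33.12216558170751
0.008467423858813867 -57.32217746175992
0.008135467766321243 -147.99899382210802
[[0.6004 0.0167 0.062 ]
 [0.6223 0.0114 0.062 ]
 [0.6057 0.0387 0.062 ]
 [0.6276 0.0332 0.062 ]] (array([0.61402386, 0.02506596, 0.062     ]), array([0.61401246, 0.02497145, 0.062     ]))
cam pos [0.60768957 0.02541254 0.28589061]
[[0.15635327 0.15625627 0.15627225 0.1567957  0.15524349]
 [0.15733936 0.15674108 0.15643342 0.15612209 0.15596068]
 [0.15706904 0.15586427 0.1567103  0.15447085 0.15715478]
 [0.15766296 0.15595318 0.15621075 0.15607111 0.15679695]
 [0.1570097  0.1572743  0.15800513 0.15749453 0.15772246]]
```

The crop shows the tap's top face from (283,247) to (445,404). That puts it at (0.6138, 0.0250) with yaw 33°, and the ring of the mouth agrees with this. Next I'll look at the wrench from the same relative viewpoint.

play_rows:
  motion:
    - [-1,[0,0,0.045],0.03]
    - [-1,[-0.025,-0.039,0.05],0.03]
    - [-1,[-0.05,-0.078,0.05],0.03]
    - [-1,[-0.075,-0.117,0.05],0.03]
    - [-1,[-0.1,-0.156,0.05],0.03]

```text
time: 3.55
tool_pos: [0.5635, -0.0989, 0.197]
tool_rot: [-0.338, 0.623, -0.337, -0.62]
contact_force: [0.0, -0.9, 0.6]
gripper_width: 1.001
```

play_rows:
  motion:
    - [-1,[-0.025,-0.039,0],0]
    - [-1,[-0.05,-0.078,-0.02],0]
    - [-1,[-0.076,-0.118,-0.06],0]
    - [-1,[-0.076,-0.118,-0.105],0]
    - [-1,[-0.076,-0.118,-0.145],0]

```text
time: 4.05
tool_pos: [0.4882, -0.218, 0.0507]
tool_rot: [-0.339, 0.623, -0.339, -0.619]
contact_force: [-0.5, 0.6, -0.8]
gripper_width: 1.0
```

play_rows:
  motion:
    - [-1,[0,0,0],0]
    - [-1,[0,0,0],0]

```text
time: 4.25
tool_pos: [0.4885, -0.2157, 0.0509]
tool_rot: [-0.338, 0.622, -0.338, -0.621]
contact_force: [-0.4, -0.2, -0.0]
gripper_width: 0.999
```

Run:
```python
from h import *
s=state();pos,M=tool(s);print(pos,np.arctan2(M[1,2],M[0,2]),s["joint_pos"])
ci=cams.camera_info("wrist")
p,d=cams.grab_frame("wrist");cv2.imwrite("pics/w3.png",p[:,:,::-1]);np.save("w3c.npy",ci,allow_pickle=True)
print([(round(r["score"],2),[round(v,4) for v in r["at"]]) for r in nets.landmark_of("wrist","wrench_mid")])
x,y=proj(ci,[[0.438,-0.25,0.016]])[0].astype(int);print(x,y)
x0=max(x-80,0);y0=max(y-60,0)
cv2.imwrite("pics/w3c.png",cv2.resize(p[y0:y0+120,x0:x0+160,::-1],None,fx=5,fy=5,interpolation=cv2.INTER_CUBIC));print(x0,y0)
```

```text
[ 0.48845656 -0.2157206   0.05086889] 2.145135078563463 [-5.55325074e-01  2.15721662e-02  1.96509041e+00  7.74120634e-05
  1.15373109e+00 -2.70049177e+00]
[(0.77, [0.6319, -0.3676, 0.0108]), (0.61, [0.4407, -0.2491, 0.0091])]
317 126
237 66
```

View pics/w3c.png

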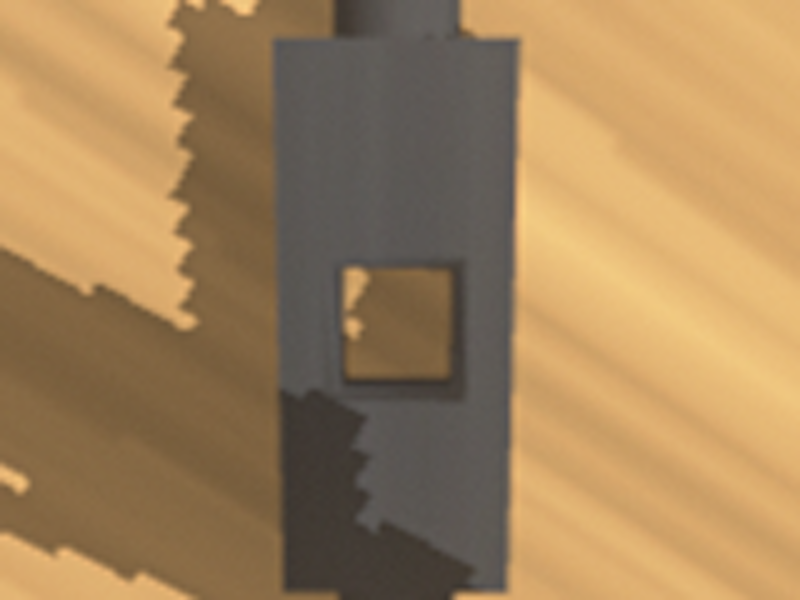

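View pics/w3.png

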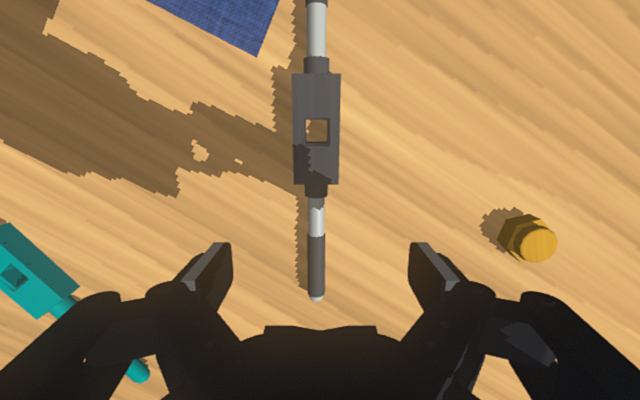

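The picture shows the dark grey block from (293,73) to (340,184) with its hole at (317,131). The teal one is at the left edge and the cap nut is at (535,240).

Run:
```python
from h import *
ci=np.load("w3c.npy",allow_pickle=True).item()
f=lambda q:np.array([237,66])+(np.array(q,float)+.5)/5-.5
for q in ([[273,38],[520,38],[508,592],[283,592]],[[337,262],[465,260],[463,398],[340,400]]):
    c=onplane(ci,f(q),0.016);print(c.mean(0).round(4))
    for i in range(4):
        v=c[(i+1)%4]-c[i];print(np.linalg.norm(v).round(4),np.degrees(np.arctan2(v[1],v[0])).round(2))
```

```text
[ 0.4408 -0.2494  0.016 ]
0.0276 122.91
0.0634 32.63
0.0277 -57.1
0.0634 -147.46
[ 0.4407 -0.2487  0.016 ]
0.0149 123.77
0.0158 32.54
0.0146 -56.18
0.0158 -146.62
```

play_rows:
  motion:
    - [-1,[-0.024,-0.017,0],0]
    - [-1,[-0.0477,-0.0335,0],0]
    - [-1,[-0.0477,-0.0335,-0.025],0]
    - [-1,[-0.0477,-0.0335,-0.045],0]
    - [-1,[-0.0477,-0.0335,-0.048],0]

```text
time: 4.85
tool_pos: [0.4408, -0.2491, 0.0022]
tool_rot: [-0.338, 0.622, -0.338, -0.621]
contact_force: [-0.4, 0.6, 0.2]
gripper_width: 1.001
```

play_rows:
  motion:
    - [-1,[0,0,0],0]
    - [-1,[0,0,0],0]

```text
time: 5.05
tool_pos: [0.442, -0.2498, 0.0037]
tool_rot: [-0.337, 0.623, -0.338, -0.62]
contact_force: [0.4, 0.3, 0.3]
gripper_width: 1.002
```

Run:
```python
from h import *
for i in range(4):
    s=state();pos,M=tool(s);print(s["time"],pos,np.arctan2(M[1,2],M[0,2]),s["contact_force"])
    p,d=cams.grab_frame("wrist")
cv2.imwrite("pics/w4.png",p[:,:,::-1])
```

```text
5.05 [ 0.44202434 -0.24984351  0.00369567] 2.145943046980973 [0.36004706 0.31729029 0.34637023]
5.1 [ 0.44187555 -0.24976087  0.00352952] 2.145908585331185 [-0.4889679   0.08884388 -0.77920458]
5.15 [ 0.44164483 -0.24964623  0.00321029] 2.1458523079941956 [ 0.11735432  0.10601993 -0.65212189]
5.2 [ 0.44136515 -0.24949062  0.00286452] 2.1457338128170638 [ 0.01735088 -0.35055545 -0.87651001]
```

View pics/w4.png

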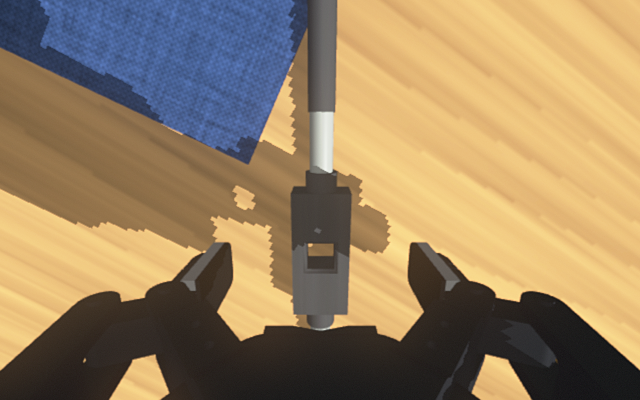

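play_rows:
  motion:
    - [1,[0,0,0],0]
    - [1,[0,0,0],0]
    - [1,[0,0,0],0]
    - [1,[0,0,0],0]
    - [1,[0,0,0],0]

```text
time: 5.75
tool_pos: [0.4405, -0.2491, 0.0017]
tool_rot: [-0.338, 0.621, -0.338, -0.621]
contact_force: [-0.5, 0.0, 1.4]
gripper_width: 0.314
```

play_rows:
  motion:
    - [1,[0,0,0],0]
    - [1,[0,0,0],0]
    - [1,[0,0,0],0]

```text
time: 6.05
tool_pos: [0.4405, -0.2491, 0.0017]
tool_rot: [-0.338, 0.621, -0.338, -0.621]
contact_force: [-0.6, 0.1, 3.6]
gripper_width: 0.31
```

Run:
```python
from h import *
s=state();pos,M=tool(s);print(s["time"],pos,np.arctan2(M[1,2],M[0,2]),s["contact_force"],s["gripper_width"])
ci=cams.camera_info("wrist")
p,d=cams.grab_frame("wrist")
np.save("w5c.npy",ci,allow_pickle=True)
cv2.imwrite("pics/w5.png",p[:,:,::-1])
cv2.imwrite("pics/w5c.png",cv2.resize(p[170:330,240:400,::-1],None,fx=4,fy=4,interpolation=cv2.INTER_CUBIC))
```

```text
6.05 [ 0.4405162  -0.24910889  0.0016548 ] 2.1453149889977725 [-0.58077058  0.05454614  3.60451453] 0.31025074191318114
```

View pics/w5c.png

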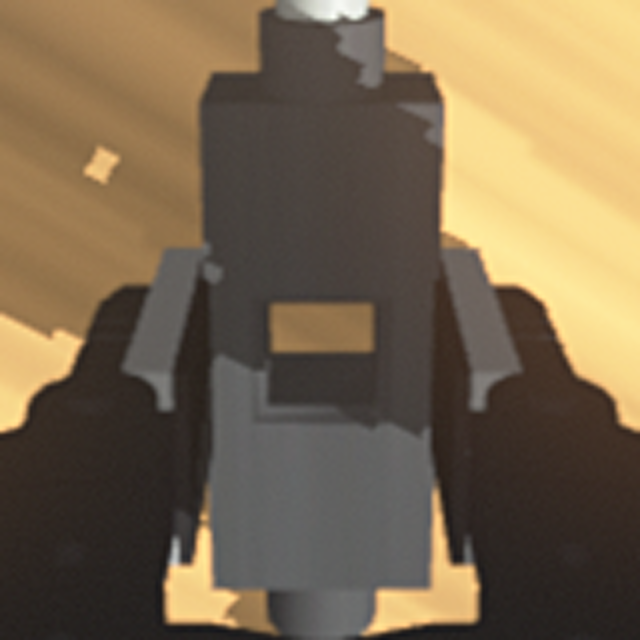

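Run:
```python
from h import *
ci=np.load("w5c.npy",allow_pickle=True).item()
f=lambda q:np.array([240,170])+(np.array(q,float)+.5)/4-.5
for q in ([[266,300],[377,300],[387,420],[254,420]],[[203,103],[441,103],[430,586],[213,586]]):
    c=onplane(ci,f(q),0.016);print(c.mean(0).round(4),c[:,:2].round(4).tolist(),[np.linalg.norm(c[i]-c[i-1]).round(4) for i in range(4)])
```

```text
[ 0.4402 -0.2493  0.016 ] [[0.4371, -0.259], [0.43, -0.2481], [0.4425, -0.2383], [0.4512, -0.2519]] [np.float64(0.0158), np.float64(0.0131), np.float64(0.0158), np.float64(0.0161)]
[ 0.4399 -0.2494  0.016 ] [[0.4207, -0.2777], [0.4062, -0.2553], [0.459, -0.2208], [0.4738, -0.2438]] [np.float64(0.0631), np.float64(0.0267), np.float64(0.0631), np.float64(0.0274)]
```

play_rows:
  motion:
    - [1,[0,0,0.02],0]
    - [1,[0,0,0.06],0]
    - [1,[0,0,0.1],0]
    - [1,[0,0,0.14],0]
    - [1,[0,0,0.155],0]

```text
time: 6.6
tool_pos: [0.4415, -0.2498, 0.1597]
tool_rot: [-0.338, 0.623, -0.338, -0.619]
contact_force: [0.4, -1.1, -3.1]
gripper_width: 0.311
```

play_rows:
  motion:
    - [1,[0.024,0.038,0],0]
    - [1,[0.048,0.076,0],0]
    - [1,[0.073,0.115,0],0]
    - [1,[0.097,0.153,0],0]
    - [1,[0.12,0.19,0],0]

```text
time: 7.1
tool_pos: [0.5595, -0.0568, 0.1534]
tool_rot: [0.337, -0.62, 0.338, 0.623]
contact_force: [-0.2, -0.9, -3.4]
gripper_width: 0.31
```

play_rows:
  motion:
    - [1,[0.024,0.038,0],0]
    - [1,[0.048,0.076,0],0]
    - [1,[0.0525,0.084,0],0]
    - [1,[0.0525,0.084,0],0]
    - [1,[0.0525,0.084,0],0]

```text
time: 7.6
tool_pos: [0.6114, 0.0245, 0.1543]
tool_rot: [0.337, -0.62, 0.339, 0.622]
contact_force: [-0.1, -0.1, -3.5]
gripper_width: 0.317
```

play_rows:
  motion:
    - [1,[0,0,0],0]
    - [1,[0,0,0],0]
    - [1,[0,0,0],0]

```text
time: 7.9
tool_pos: [0.6125, 0.0241, 0.1564]
tool_rot: [-0.338, 0.621, -0.338, -0.621]
contact_force: [-0.5, 0.2, -4.0]
gripper_width: 0.309
```

Run:
```python
from h import *
for i in range(3):
    s=state();pos,M=tool(s);print(s["time"],pos,np.arctan2(M[1,2],M[0,2]),s["contact_force"],s["ft_torque"],s["joint_pos"][5])
    p,d=cams.grab_frame("wrist")
cv2.imwrite("pics/w6.png",p[:,:,::-1])
```

```text
7.9 [0.61247592 0.02413246 0.15642563] 2.143804634062308 [-0.51400085  0.20497292 -3.96839781] [ 0.04120904  0.01071516 -0.01421642] -2.2257264836801345
7.95 [0.61257097 0.02428962 0.15651189] 2.144061934652677 [ 0.01834898  0.31148447 -4.35465598] [ 0.03651363 -0.01456584  0.02794126] -2.2256926155890637
8.0 [0.61264015 0.02448004 0.15654412] 2.1443215234588364 [ 0.48260714 -0.45311784 -3.78895969] [-0.00089888 -0.02007038 -0.00560329] -2.225675047906978
```

View pics/w6.png

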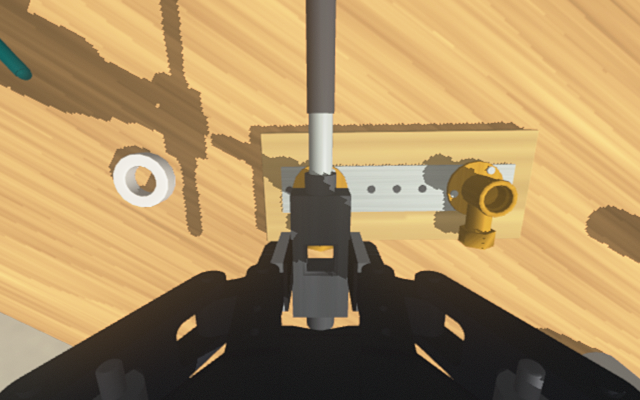

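play_rows:
  motion:
    - [1,[0.001,0.0007,-0.01],0]
    - [1,[0.001,0.0007,-0.022],0]
    - [1,[0.001,0.0007,-0.026],0]
    - [1,[0.001,0.0007,-0.028],0]
    - [1,[0.001,0.0007,-0.03],0]

```text
time: 8.55
tool_pos: [0.6137, 0.0259, 0.1258]
tool_rot: [0.338, -0.621, 0.338, 0.621]
contact_force: [-1.2, -0.2, -4.4]
gripper_width: 0.307
```

play_rows:
  motion:
    - [1,[0,0,-0.001],0]
    - [1,[0,0,-0.002],0]
    - [1,[0,0,-0.003],0]

```text
time: 8.85
tool_pos: [0.614, 0.0258, 0.1237]
tool_rot: [-0.338, 0.621, -0.338, -0.621]
contact_force: [-0.1, 1.0, -2.2]
gripper_width: 0.315
```

```bash
cat > st.py <<'E'
from h import *
s=state();pos,M=tool(s);print(s["time"],pos,"yaw",np.arctan2(M[1,2],M[0,2]),"F",s["contact_force"].round(1),"T",s["ft_torque"].round(3),"j6",s["joint_pos"][5],"eff6",s["joint_efforts"][5],"w",s["gripper_width"])
E
python3 st.py
```

```text
8.85 [0.61402136 0.02577355 0.12371612] yaw 2.1453194857994053 F [-0.1  1.  -2.2] T [-0.008  0.041 -0.045] j6 -2.224344550123289 eff6 -0.0011531476411619224 w 0.31496659725348913
```

play_rows:
  motion:
    - [1,[0,0,-0.001],0]
    - [1,[0,0,-0.002],0]
    - [1,[0,0,-0.002],0]

```text
time: 9.15
tool_pos: [0.6138, 0.0257, 0.1213]
tool_rot: [-0.338, 0.621, -0.338, -0.621]
contact_force: [0.1, -0.6, -4.2]
gripper_width: 0.309
```

```bash
python3 st.py
```

```text
9.15 [0.61377813 0.02566655 0.12125894] yaw 2.145266134329453 F [ 0.1 -0.6 -4.2] T [-0.174  0.    -0.001] j6 -2.2243588397424645 eff6 -0.005899337556911632 w 0.3086247298036826
```

Below the taper with no resistance: it's on. I'll continue down.

play_rows:
  motion:
    - [1,[0,0,-0.002],0]
    - [1,[0,0,-0.004],0]
    - [1,[0,0,-0.006],0]
    - [1,[0,0,-0.008],0]
    - [1,[0,0,-0.008],0]

```text
time: 9.65
tool_pos: [0.6137, 0.0257, 0.1129]
tool_rot: [-0.338, 0.621, -0.338, -0.621]
contact_force: [1.4, -2.2, -4.5]
gripper_width: 0.306
```

```bash
python3 st.py
```

```text
9.65 [0.6137452  0.0256709  0.11291555] yaw 2.145267534047167 F [ 1.4 -2.2 -4.5] T [-0.331 -0.079 -0.043] j6 -2.224337034209125 eff6 -0.01095257350243628 w 0.3062030387428343
```

play_rows:
  motion:
    - [1,[0.0002,-0.0004,-0.001],0]
    - [1,[0.0002,-0.0004,-0.002],0]
    - [1,[0.0002,-0.0004,-0.003],0]
    - [1,[0.0002,-0.0004,-0.003],0]

```text
time: 10.05
tool_pos: [0.6138, 0.0256, 0.11]
tool_rot: [0.338, -0.621, 0.338, 0.621]
contact_force: [-0.1, -1.1, -4.4]
gripper_width: 0.309
```

```bash
python3 st.py
```

```text
10.05 [0.61383071 0.0255719  0.11002347] yaw 2.1453315352881814 F [-0.1 -1.1 -4.4] T [-0.106  0.129 -0.06 ] j6 -2.224965833478748 eff6 -0.004564288537949324 w 0.30866805696855526
```

play_rows:
  motion:
    - [0.1,[0,0,0],0]
    - [0.1,[0,0,0],0]
    - [0.1,[0,-0.0003,-0.005],0]
    - [0.1,[0,-0.0003,-0.01],0]
    - [0.1,[0,-0.0003,-0.01],0]

```text
time: 10.55
tool_pos: [0.6133, 0.0252, 0.0992]
tool_rot: [0.338, -0.621, 0.338, 0.622]
contact_force: [-0.4, 0.1, 0.1]
gripper_width: 0.452
```

```bash
python3 st.py
python3 - <<'E'
from h import *
ci=cams.camera_info("wrist");p,d=cams.grab_frame("wrist")
np.save("w7c.npy",ci,allow_pickle=True)
cv2.imwrite("pics/w7.png",p[:,:,::-1])
cv2.imwrite("pics/w7c.png",cv2.resize(p[150:310,240:400,::-1],None,fx=4,fy=4,interpolation=cv2.INTER_CUBIC))
E
```

```text
10.55 [0.61331512 0.02516504 0.09923769] yaw 2.1452225777842657 F [-0.4  0.1  0.1] T [-0.05  -0.015  0.008] j6 -2.225450458127552 eff6 -0.00022330812953441637 w 0.4518405247157394
```

View pics/w7c.png

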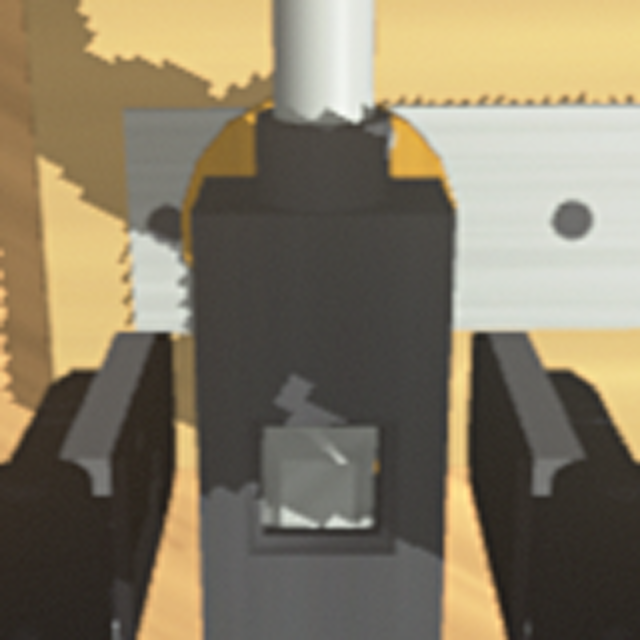

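The wrench has dropped onto the shoulder: the tap's square shows in the hole at crop (320,480) and the jaws are centred on the block. I'll regrip.

play_rows:
  motion:
    - [1,[0.0004,0,0],0]
    - [1,[0.0004,0,0],0]
    - [1,[0.0004,0,0],0]
    - [1,[0.0004,0,0],0]

```text
time: 11.0
tool_pos: [0.6142, 0.025, 0.1004]
tool_rot: [0.338, -0.621, 0.338, 0.621]
contact_force: [-1.5, -1.0, 0.9]
gripper_width: 0.315
```

```bash
python3 st.py
```

```text
11.0 [0.61422867 0.0250226  0.10036095] yaw 2.1452643022114892 F [-1.5 -1.   0.9] T [-0.097  0.187  0.01 ] j6 -2.225381213032386 eff6 -0.009436530817765743 w 0.3146999085562037
```

play_rows:
  motion:
    - [1,[0,0,0],-0.08]
    - [1,[0,0,0],-0.16]
    - [1,[0,0,-0.0001],-0.24]
    - [1,[0,0,-0.0001],-0.32]
    - [1,[0,0,-0.0001],-0.4]

```text
time: 11.5
tool_pos: [0.6138, 0.0247, 0.1003]
tool_rot: [0.455, -0.541, 0.456, 0.541]
contact_force: [-3.2, -1.8, 1.9]
gripper_width: 0.317
```

```bash
python3 st.py
```

```text
11.5 [0.61382092 0.02472205 0.10028276] yaw 1.7424527718160345 F [-3.2 -1.8  1.9] T [-0.304  0.524  0.138] j6 -1.8224874674229092 eff6 -0.5236846022307873 w 0.31668411614059067
```

play_rows:
  motion:
    - [1,[-0.0003,-0.0002,0],-0.14]
    - [1,[-0.0003,-0.0002,0],-0.28]
    - [1,[-0.0003,-0.0002,-0.0001],-0.42]
    - [1,[-0.0003,-0.0002,-0.0001],-0.56]
    - [1,[-0.0003,-0.0002,-0.0002],-0.7]

```text
time: 12.0
tool_pos: [0.6137, 0.0244, 0.1001]
tool_rot: [0.613, -0.352, 0.614, 0.351]
contact_force: [-2.8, -2.2, 0.3]
gripper_width: 0.318
```

```bash
python3 st.py
```

```text
12.0 [0.61373264 0.02442311 0.10006946] yaw 1.0400492870874238 F [-2.8 -2.2  0.3] T [-0.282  0.354  0.15 ] j6 -1.1204312310834377 eff6 -1.004837192595005 w 0.3176954022830643
```

play_rows:
  motion:
    - [1,[-0.0003,0,0],-0.14]
    - [1,[-0.0003,0,0],-0.28]
    - [1,[-0.0003,0,-0.0001],-0.42]
    - [1,[-0.0003,0,-0.0001],-0.56]
    - [1,[-0.0003,0,-0.0002],-0.7]

```text
time: 12.5
tool_pos: [0.6135, 0.0243, 0.0999]
tool_rot: [0.697, -0.12, 0.697, 0.119]
contact_force: [-2.5, -1.6, 2.4]
gripper_width: 0.318
```

```bash
python3 st.py
```

```text
12.5 [0.61346579 0.02426284 0.09988219] yaw 0.34004370889231755 F [-2.5 -1.6  2.4] T [-0.374  0.387  0.189] j6 -0.42048179291686166 eff6 -1.00505031645298 w 0.3177985674435836
```

play_rows:
  motion:
    - [1,[0,0,0],-0.14]
    - [1,[0,0,0],-0.28]
    - [1,[0,0,-0.0001],-0.42]
    - [1,[0,0,-0.0001],-0.56]
    - [1,[0,0,-0.0002],-0.7]

```text
time: 13.0
tool_pos: [0.6132, 0.0243, 0.0997]
tool_rot: [0.695, 0.126, 0.696, -0.127]
contact_force: [-3.8, -2.1, 1.7]
gripper_width: 0.315
```

```bash
python3 st.py
```

```text
13.0 [0.61319454 0.02426567 0.09965768] yaw -0.36004601042501083 F [-3.8 -2.1  1.7] T [-0.383  0.55   0.112] j6 0.27956355835669633 eff6 -1.0049114003777504 w 0.3147447518564059
```

play_rows:
  motion:
    - [1,[-0.0003,-0.0001,0],-0.14]
    - [1,[-0.0003,-0.0001,0],-0.28]
    - [1,[-0.0003,-0.0001,-0.0001],-0.42]
    - [1,[-0.0003,-0.0001,-0.0001],-0.56]
    - [1,[-0.0003,-0.0001,-0.0002],-0.7]

```text
time: 13.5
tool_pos: [0.6129, 0.0244, 0.0995]
tool_rot: [0.61, 0.357, 0.61, -0.358]
contact_force: [-3.4, -1.4, 2.4]
gripper_width: 0.312
```

play_rows:
  motion:
    - [1,[0,0,0],-0.05]
    - [1,[0,0,0],-0.05]
    - [1,[0,0,0],-0.05]

```text
time: 13.8
tool_pos: [0.613, 0.0245, 0.0994]
tool_rot: [0.602, 0.37, 0.602, -0.371]
contact_force: [-5.0, -1.6, 1.6]
gripper_width: 0.311
```

```bash
python3 st.py;  python3 - <<'E'
from h import *
ci=cams.camera_info("wrist");p,d=cams.grab_frame("wrist")
cv2.imwrite("pics/w8c.png",cv2.resize(p[150:350,200:440,::-1],None,fx=3,fy=3,interpolation=cv2.INTER_CUBIC))
E
```

```text
13.8 [0.61298377 0.02452062 0.09943385] yaw -1.103529138931329 F [-5.  -1.6  1.6] T [-0.355  0.683 -0.041] j6 1.0228181066739526 eff6 0.043005592888221145 w 0.31081173901534126
```

View pics/w8c.png

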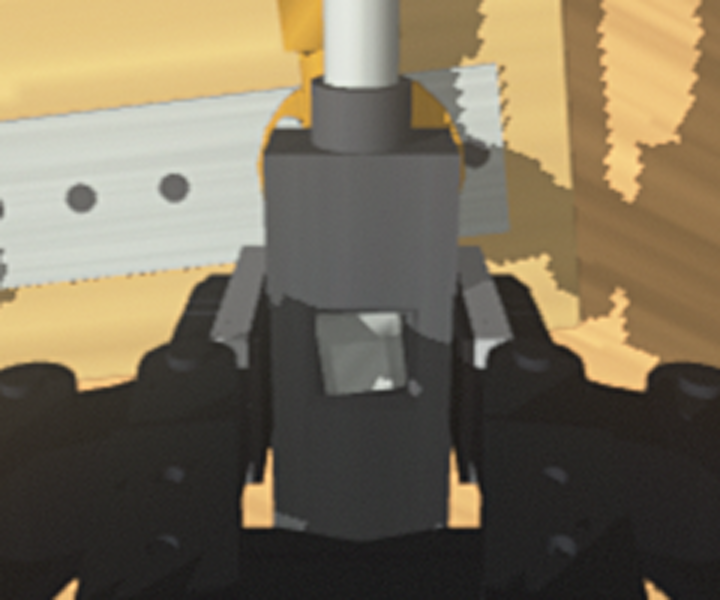

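The tap follows with the expected 0.1 rad of play, so it's about half a turn in. Now a quarter turn back, with 0.2 rad more for the play.

play_rows:
  motion:
    - [1,[-0.0005,0,0],0.14]
    - [1,[-0.0005,0,0],0.28]
    - [1,[-0.0005,0,0.0001],0.42]
    - [1,[-0.0005,0,0.0001],0.56]
    - [1,[-0.0005,0,0.0002],0.7]

```text
time: 14.35
tool_pos: [0.6131, 0.0243, 0.0996]
tool_rot: [0.693, 0.14, 0.693, -0.14]
contact_force: [-1.7, -2.8, 1.0]
gripper_width: 0.314
```

```bash
python3 st.py
```

```text
14.35 [0.61313419 0.02434453 0.09958836] yaw -0.3988050693768668 F [-1.7 -2.8  1. ] T [-0.497  0.279 -0.179] j6 0.31780804960725384 eff6 1.0024313628673553 w 0.31422708533671867
```

play_rows:
  motion:
    - [1,[0,0,0],0.14]
    - [1,[0,0,0],0.28]
    - [1,[0,0,0.0001],0.42]
    - [1,[0,0,0.0001],0.56]
    - [1,[0,0,0.0002],0.7]

```text
time: 14.85
tool_pos: [0.6134, 0.0243, 0.0998]
tool_rot: [0.7, -0.106, 0.699, 0.106]
contact_force: [-0.3, -2.1, -0.1]
gripper_width: 0.311
```

play_rows:
  motion:
    - [1,[0,0,0],0.14]
    - [1,[0,0,0],0.28]
    - [1,[0,0,0.0001],0.37]
    - [1,[0,0,0.0001],0.37]
    - [1,[0,0,0.0001],0.37]

```text
time: 15.35
tool_pos: [0.6135, 0.0244, 0.0999]
tool_rot: [0.669, -0.231, 0.668, 0.23]
contact_force: [1.4, -3.1, -1.5]
gripper_width: 0.317
```

```bash
python3 st.py
```

```text
15.35 [0.61353701 0.02441057 0.09993497] yaw 0.6636316310445476 F [ 1.4 -3.1 -1.5] T [-0.497 -0.205 -0.01 ] j6 -0.7445366034351804 eff6 -0.03355085849761963 w 0.31670651873066274
```

Now half a turn forward (−3.34 rad including the play).

play_rows:
  motion:
    - [1,[0,-0.0003,0],-0.14]
    - [1,[0,-0.0003,0],-0.28]
    - [1,[0,-0.0003,0],-0.42]
    - [1,[0,-0.0003,-0.0001],-0.56]
    - [1,[0,-0.0003,-0.0002],-0.7]

```text
time: 15.85
tool_pos: [0.6133, 0.0243, 0.0998]
tool_rot: [0.707, 0.014, 0.707, -0.015]
contact_force: [-0.8, -2.5, -0.3]
gripper_width: 0.316
```

play_rows:
  motion:
    - [1,[0,0,0],-0.14]
    - [1,[0,0,0],-0.28]
    - [1,[0,0,-0.0001],-0.42]
    - [1,[0,0,-0.0001],-0.56]
    - [1,[0,0,-0.0002],-0.7]

```text
time: 16.35
tool_pos: [0.613, 0.0244, 0.0996]
tool_rot: [0.659, 0.256, 0.659, -0.256]
contact_force: [-1.7, -2.8, 0.8]
gripper_width: 0.315
```

play_rows:
  motion:
    - [1,[0,0,0],-0.14]
    - [1,[0,0,0],-0.28]
    - [1,[0,0,-0.0001],-0.42]
    - [1,[0,0,-0.0001],-0.56]
    - [1,[0,0,-0.0002],-0.7]

```text
time: 16.85
tool_pos: [0.6129, 0.0246, 0.0994]
tool_rot: [0.531, 0.467, 0.531, -0.467]
contact_force: [-1.4, -1.3, 0.9]
gripper_width: 0.318
```

```bash
python3 st.py
```

```text
16.85 [0.61288643 0.02460753 0.09938803] yaw -1.4412706934060535 F [-1.4 -1.3  0.9] T [-0.275  0.24   0.146] j6 1.3601359501831214 eff6 -1.0063058137893677 w 0.31814937657859815
```

play_rows:
  motion:
    - [1,[0,0,0],-0.14]
    - [1,[0,0,0],-0.28]
    - [1,[0,0,-0.0001],-0.42]
    - [1,[0,0,-0.0001],-0.56]
    - [1,[0,0,-0.0002],-0.7]

```text
time: 17.35
tool_pos: [0.6129, 0.0249, 0.0992]
tool_rot: [0.339, 0.621, 0.339, -0.62]
contact_force: [-1.0, -1.9, 0.3]
gripper_width: 0.316
```

```bash
python3 st.py
```

```text
17.35 [0.61293627 0.02489648 0.0992047 ] yaw -2.141261334482886 F [-1.  -1.9  0.3] T [-0.207  0.158  0.196] j6 2.0601637002981894 eff6 -1.0062583163380623 w 0.31582557075835044
```

play_rows:
  motion:
    - [1,[0,0,0],-0.14]
    - [1,[0,0,0],-0.28]
    - [1,[0,0,-0.0001],-0.42]
    - [1,[0,0,-0.0001],-0.53]
    - [1,[0,0,-0.0002],-0.53]

```text
time: 17.85
tool_pos: [0.6131, 0.025, 0.099]
tool_rot: [0.166, 0.687, 0.167, -0.687]
contact_force: [0.1, 0.1, -0.4]
gripper_width: 0.318
```

```bash
python3 st.py
```

```text
17.85 [0.61308885 0.02503937 0.0990177 ] yaw -2.6653545574386577 F [ 0.1  0.1 -0.4] T [-0.066  0.092  0.005] j6 2.5841714137517213 eff6 0.49511270597577095 w 0.3184117310758339
```

Tap at about 0.74 turn. Quarter back again.

play_rows:
  motion:
    - [1,[0,0,0],0]
    - [1,[0,0,0],0.14]
    - [1,[0,0,0],0.28]
    - [1,[0,0,0],0.42]
    - [1,[0,0,0.0001],0.56]

```text
time: 18.35
tool_pos: [0.6129, 0.0249, 0.0991]
tool_rot: [0.352, 0.613, 0.353, -0.613]
contact_force: [-0.2, -0.0, 0.3]
gripper_width: 0.317
```

play_rows:
  motion:
    - [1,[0,0,0],0.14]
    - [1,[0,0,0],0.28]
    - [1,[0,0,0.0001],0.42]
    - [1,[0,0,0.0001],0.56]
    - [1,[0,0,0.0002],0.7]

```text
time: 18.85
tool_pos: [0.6129, 0.0246, 0.0994]
tool_rot: [0.541, 0.455, 0.541, -0.455]
contact_force: [0.2, -1.4, 0.1]
gripper_width: 0.313
```

play_rows:
  motion:
    - [1,[0,0,0],0.14]
    - [1,[0,0,0.0001],0.28]
    - [1,[0,0,0.0001],0.42]
    - [1,[0,0,0.0001],0.5]
    - [1,[0,0,0.0001],0.5]

```text
time: 19.35
tool_pos: [0.6129, 0.0244, 0.0994]
tool_rot: [0.636, 0.309, 0.636, -0.309]
contact_force: [-1.5, -2.0, 0.3]
gripper_width: 0.316
```

play_rows:
  motion:
    - [1,[0,0,0],0]
    - [1,[0,0,0],0]

```text
time: 19.55
tool_pos: [0.613, 0.0244, 0.0994]
tool_rot: [0.636, 0.309, 0.636, -0.309]
contact_force: [-1.4, -1.8, 0.9]
gripper_width: 0.32
```

```bash
python3 st.py;  python3 - <<'E'
from h import *
ci=cams.camera_info("wrist");p,d=cams.grab_frame("wrist")
cv2.imwrite("pics/w9c.png",cv2.resize(p[150:350,200:440,::-1],None,fx=3,fy=3,interpolation=cv2.INTER_CUBIC))
E
```

```text
19.55 [0.61296351 0.02437759 0.09944233] yaw -0.9054835223572562 F [-1.4 -1.8  0.9] T [-0.273  0.183  0.006] j6 0.8241390038379572 eff6 -0.007099016656866297 w 0.3202091435570391
```

View pics/w9c.png

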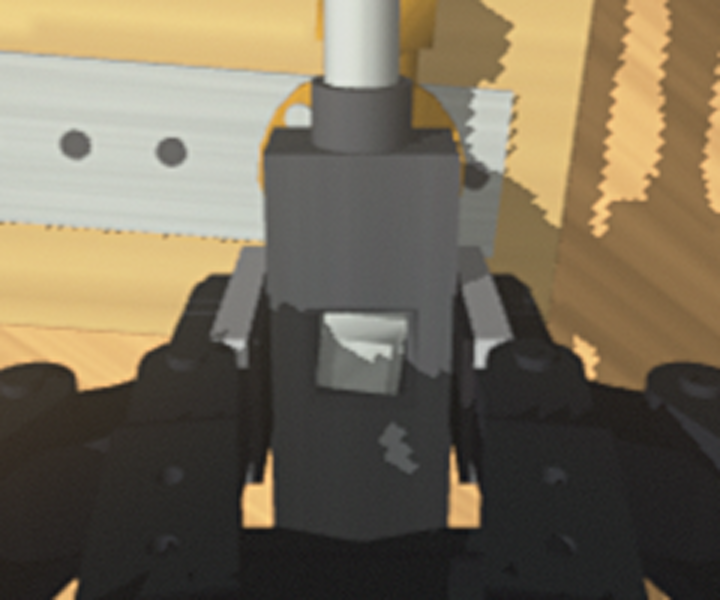

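Fits about 0.5 turn. The j6 range won't allow another half turn from here, so I'll let go, turn the gripper half a turn above the wrench and regrip.

play_rows:
  motion:
    - [0.0,[0,0,0],0]
    - [0.0,[0,0,0],0]
    - [0.0,[0,0,0],0]
    - [-0.2,[0,0,0.02],0]
    - [-0.2,[0,0,0.045],0]

```text
time: 20.1
tool_pos: [0.6117, 0.0248, 0.143]
tool_rot: [0.635, 0.309, 0.637, -0.309]
contact_force: [-0.1, -0.6, 0.1]
gripper_width: 0.6
```

play_rows:
  motion:
    - [-0.2,[0,0,0],0.145]
    - [-0.2,[0,0,0],0.29]
    - [-0.2,[0,0,0],0.435]
    - [-0.2,[0,0,0],0.58]
    - [-0.2,[0,0,0],0.725]

```text
time: 20.6
tool_pos: [0.613, 0.0247, 0.1444]
tool_rot: [0.705, 0.061, 0.704, -0.061]
contact_force: [-0.2, 0.1, -0.1]
gripper_width: 0.601
```

play_rows:
  motion:
    - [-0.2,[0,0,0],0.145]
    - [-0.2,[0,0,0],0.29]
    - [-0.2,[0,0,0],0.435]
    - [-0.2,[0,0,0],0.58]
    - [-0.2,[0,0,0],0.725]

```text
time: 21.1
tool_pos: [0.613, 0.0247, 0.1444]
tool_rot: [0.681, -0.192, 0.68, 0.193]
contact_force: [0.8, -0.1, 0.9]
gripper_width: 0.6
```

play_rows:
  motion:
    - [-0.2,[0,0,0],0.145]
    - [-0.2,[0,0,0],0.29]
    - [-0.2,[0,0,0],0.435]
    - [-0.2,[0,0,0],0.58]
    - [-0.2,[0,0,0],0.725]

```text
time: 21.6
tool_pos: [0.613, 0.0247, 0.1444]
tool_rot: [0.568, -0.421, 0.568, 0.421]
contact_force: [-0.3, -0.7, 0.0]
gripper_width: 0.603
```

play_rows:
  motion:
    - [-0.2,[0,0,0],0.145]
    - [-0.2,[0,0,0],0.29]
    - [-0.2,[0,0,0],0.435]
    - [-0.2,[0,0,0],0.58]
    - [-0.2,[0,0,0],0.725]

```text
time: 22.1
tool_pos: [0.613, 0.0247, 0.1444]
tool_rot: [-0.382, 0.595, -0.382, -0.595]
contact_force: [-0.3, -0.4, 0.1]
gripper_width: 0.596
```

play_rows:
  motion:
    - [-0.2,[0,0,0],0.145]
    - [-0.2,[0,0,0],0.24]
    - [-0.2,[0,0,0],0.24]
    - [-0.2,[0,0,0],0.24]

```text
time: 22.5
tool_pos: [0.613, 0.0246, 0.1443]
tool_rot: [-0.31, 0.635, -0.31, -0.635]
contact_force: [-0.2, 0.8, -0.0]
gripper_width: 0.597
```

```bash
python3 st.py;  python3 - <<'E'
from h import *
ci=cams.camera_info("wrist");p,d=cams.grab_frame("wrist")
np.save("w10c.npy",ci,allow_pickle=True)
cv2.imwrite("pics/w10.png",p[:,:,::-1])
E
```

```text
22.5 [0.61298682 0.02460085 0.14433956] yaw 2.2332773326114577 F [-0.2  0.8 -0. ] T [-0.018  0.022  0.031] j6 -2.3145016789581048 eff6 -0.021944933105260134 w 0.5965442003471184
```

View pics/w10.png

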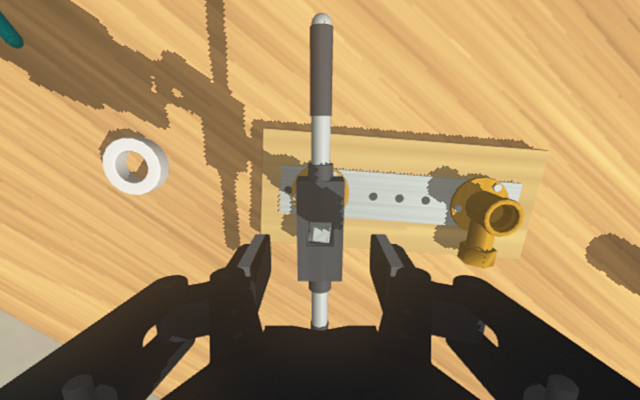

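The wrench sits level on the tap between the open jaws, block at (320,230). Lower and regrip.

play_rows:
  motion:
    - [-0.2,[0,0,-0.02],0]
    - [-0.2,[0,0,-0.04],0]
    - [-0.2,[0,0,-0.045],0]
    - [-0.2,[0,0,-0.045],0]
    - [1,[0,0,-0.045],0]

```text
time: 23.05
tool_pos: [0.6136, 0.0245, 0.1003]
tool_rot: [-0.31, 0.636, -0.31, -0.635]
contact_force: [-0.5, -0.2, 0.5]
gripper_width: 0.449
```

play_rows:
  motion:
    - [1,[0,0,0],0]
    - [1,[0,0,0],0]
    - [1,[0,0,0],0]
    - [1,[0,0,0],0]
    - [1,[0,0,0],0]

```text
time: 23.55
tool_pos: [0.6136, 0.0247, 0.1009]
tool_rot: [-0.31, 0.636, -0.309, -0.635]
contact_force: [-2.9, 2.0, 5.5]
gripper_width: 0.313
```

```bash
python3 st.py
```

```text
23.55 [0.6136236  0.02472147 0.10093093] yaw 2.2352639027565724 F [-2.9  2.   5.5] T [ 0.256  0.494 -0.052] j6 -2.3164460345937377 eff6 -0.041924945544451475 w 0.3133611503109462
```

play_rows:
  motion:
    - [1,[-0.0003,0,-0.0003],-0.14]
    - [1,[-0.0003,0,-0.0003],-0.28]
    - [1,[-0.0003,0,-0.0004],-0.42]
    - [1,[-0.0003,0,-0.0005],-0.56]
    - [1,[-0.0003,0,-0.0005],-0.7]

```text
time: 24.05
tool_pos: [0.6136, 0.0245, 0.1008]
tool_rot: [0.511, -0.49, 0.51, 0.489]
contact_force: [-2.3, 1.0, 6.3]
gripper_width: 0.315
```

```bash
python3 st.py
```

```text
24.05 [0.61362501 0.02452872 0.1007726 ] yaw 1.530070598203016 F [-2.3  1.   6.3] T [0.136 0.381 0.169] j6 -1.611186302751935 eff6 -1.0075563937425613 w 0.3146318507103353
```

play_rows:
  motion:
    - [1,[0,0,0],-0.14]
    - [1,[0,0,0],-0.28]
    - [1,[0,0,-0.0001],-0.42]
    - [1,[0,0,-0.0001],-0.56]
    - [1,[0,0,-0.0002],-0.7]

```text
time: 24.55
tool_pos: [0.6136, 0.0244, 0.1006]
tool_rot: [0.648, -0.286, 0.646, 0.285]
contact_force: [-2.7, 0.9, 6.8]
gripper_width: 0.32
```

```bash
python3 st.py
```

```text
24.55 [0.61355524 0.02441029 0.10059098] yaw 0.8301463919502994 F [-2.7  0.9  6.8] T [0.044 0.495 0.101] j6 -0.9112374530512313 eff6 -1.0071462392807007 w 0.31971408881827096
```

play_rows:
  motion:
    - [1,[0,0,0],-0.14]
    - [1,[0,0,0],-0.28]
    - [1,[0,0,-0.0001],-0.42]
    - [1,[0,0,-0.0001],-0.56]
    - [1,[0,0,-0.0002],-0.7]

```text
time: 25.05
tool_pos: [0.6134, 0.0243, 0.1004]
tool_rot: [0.706, -0.046, 0.705, 0.046]
contact_force: [-3.3, 0.9, 8.3]
gripper_width: 0.311
```

```bash
python3 st.py
```

```text
25.05 [0.61338786 0.02432437 0.10040198] yaw 0.13012536018204526 F [-3.3  0.9  8.3] T [0.038 0.657 0.159] j6 -0.21122284321595985 eff6 -1.0067154094576836 w 0.31149451840380293
```

play_rows:
  motion:
    - [1,[0,0,0],-0.03]
    - [1,[0,0,0],-0.06]
    - [1,[0,0,0],-0.09]

```text
time: 25.35
tool_pos: [0.6133, 0.0244, 0.1004]
tool_rot: [0.707, -0.016, 0.706, 0.016]
contact_force: [-2.3, 0.8, 6.6]
gripper_width: 0.316
```

```bash
python3 st.py
```

```text
25.35 [0.61333123 0.02435598 0.10035808] yaw 0.04456469984404182 F [-2.3  0.8  6.6] T [0.104 0.624 0.099] j6 -0.12566510714644732 eff6 -0.12310072313994169 w 0.31612784356672297
```

play_rows:
  motion:
    - [1,[0,0,0],-0.03]
    - [1,[0,0,0],-0.06]
    - [1,[0,0,0],-0.09]

```text
time: 25.65
tool_pos: [0.6133, 0.0243, 0.1003]
tool_rot: [0.707, 0.016, 0.706, -0.016]
contact_force: [-3.2, 0.1, 7.6]
gripper_width: 0.32
```

```bash
python3 st.py
```

```text
25.65 [0.61333388 0.02431364 0.10034539] yaw -0.04551028363348641 F [-3.2  0.1  7.6] T [0.014 0.612 0.128] j6 -0.03568305155895684 eff6 -0.12348434887826443 w 0.3199414709376914
```

play_rows:
  motion:
    - [1,[0,0,0],-0.03]
    - [1,[0,0,0],-0.06]
    - [1,[0,0,-0.0001],-0.09]

```text
time: 25.95
tool_pos: [0.6133, 0.0243, 0.1003]
tool_rot: [0.706, 0.048, 0.705, -0.048]
contact_force: [-4.0, -0.5, 8.5]
gripper_width: 0.313
```

```bash
python3 st.py
```

```text
25.95 [0.61331311 0.02434655 0.10032007] yaw -0.13547384157821532 F [-4.  -0.5  8.5] T [0.046 0.648 0.115] j6 0.05431604115682593 eff6 -0.12359485030174255 w 0.3129514143936178
```

play_rows:
  motion:
    - [1,[0,0,0],-0.03]
    - [1,[0,0,0],-0.06]
    - [1,[0,0,0],-0.09]

```text
time: 26.25
tool_pos: [0.6133, 0.0244, 0.1003]
tool_rot: [0.703, 0.079, 0.702, -0.08]
contact_force: [-3.9, 0.7, 6.9]
gripper_width: 0.316
```

```bash
python3 st.py
```

```text
26.25 [0.61325938 0.02437676 0.10025109] yaw -0.22539451857204026 F [-3.9  0.7  6.9] T [0.08  0.676 0.062] j6 0.14428134994288727 eff6 -0.12354609556496143 w 0.3163490790313283
```

play_rows:
  motion:
    - [1,[0,0,0],-0.03]
    - [1,[0,0,0],-0.06]
    - [1,[0,0,-0.0001],-0.09]

```text
time: 26.55
tool_pos: [0.6133, 0.0244, 0.1002]
tool_rot: [0.699, 0.111, 0.698, -0.111]
contact_force: [-4.8, 1.0, 8.3]
gripper_width: 0.316
```

```bash
python3 st.py
```

```text
26.55 [0.613255   0.02437278 0.10022196] yaw -0.31543336973311986 F [-4.8  1.   8.3] T [0.078 0.709 0.173] j6 0.2343116300941222 eff6 -0.12367632240056992 w 0.3163055116892999
```

play_rows:
  motion:
    - [1,[-0.0003,0,0],-0.03]
    - [1,[-0.0003,0,0],-0.06]
    - [1,[-0.0003,0,-0.0001],-0.09]

```text
time: 26.85
tool_pos: [0.6132, 0.0244, 0.1002]
tool_rot: [0.693, 0.142, 0.692, -0.142]
contact_force: [-2.5, -0.1, 7.8]
gripper_width: 0.314
```

```bash
python3 st.py
```

```text
26.85 [0.61323263 0.02436227 0.10021865] yaw -0.40545766485075746 F [-2.5 -0.1  7.8] T [0.138 0.6   0.161] j6 0.3242614738044675 eff6 -0.12384097091853619 w 0.3138018845701759
```

play_rows:
  motion:
    - [1,[0,0,0],-0.03]
    - [1,[0,0,0],-0.06]
    - [1,[0,0,0],-0.09]

```text
time: 27.15
tool_pos: [0.6132, 0.0244, 0.1002]
tool_rot: [0.686, 0.173, 0.685, -0.173]
contact_force: [-3.1, 0.7, 7.7]
gripper_width: 0.313
```

```bash
python3 st.py
```

```text
27.15 [0.61320119 0.024399   0.10018458] yaw -0.49545539763104707 F [-3.1  0.7  7.7] T [0.051 0.525 0.11 ] j6 0.41426766458322295 eff6 -0.12374149169772863 w 0.31312018064366387
```

play_rows:
  motion:
    - [1,[0,0,0],-0.03]
    - [1,[0,0,0],-0.06]
    - [1,[0,0,0],-0.09]

```text
time: 27.45
tool_pos: [0.6132, 0.0244, 0.1002]
tool_rot: [0.678, 0.204, 0.676, -0.204]
contact_force: [-2.3, 0.9, 7.2]
gripper_width: 0.316
```

```bash
python3 st.py
```

```text
27.45 [0.61319203 0.02442861 0.10020808] yaw -0.5854393544531996 F [-2.3  0.9  7.2] T [0.105 0.484 0.146] j6 0.5042453423342758 eff6 -0.12377194594591856 w 0.3163574673415493
```

play_rows:
  motion:
    - [1,[0,0,0],-0.03]
    - [1,[0,0,0],-0.06]
    - [1,[0,0,-0.0001],-0.09]

```text
time: 27.75
tool_pos: [0.6132, 0.0244, 0.1001]
tool_rot: [0.668, 0.234, 0.666, -0.234]
contact_force: [-4.1, 0.9, 7.7]
gripper_width: 0.314
```

```bash
python3 st.py
```

```text
27.75 [0.61318461 0.02440923 0.10014236] yaw -0.6754311757497152 F [-4.1  0.9  7.7] T [0.165 0.674 0.143] j6 0.5942171085046287 eff6 -0.1239848742261529 w 0.3137239367502675
```

play_rows:
  motion:
    - [1,[0,0,0],-0.03]
    - [1,[0,0,0],-0.06]
    - [1,[0,0,0],-0.09]

```text
time: 28.05
tool_pos: [0.6132, 0.0244, 0.1001]
tool_rot: [0.657, 0.264, 0.655, -0.264]
contact_force: [-3.6, 0.5, 6.2]
gripper_width: 0.313
```

```bash
python3 st.py
```

```text
28.05 [0.6131707  0.02443487 0.10013256] yaw -0.7654538919755273 F [-3.6  0.5  6.2] T [0.157 0.645 0.142] j6 0.6842347634649748 eff6 -0.1239753607660532 w 0.31348100752414665
```

play_rows:
  motion:
    - [1,[0,0,0],-0.03]
    - [1,[0,0,0],-0.06]
    - [1,[0,0,0],-0.09]

```text
time: 28.35
tool_pos: [0.6131, 0.0245, 0.1001]
tool_rot: [0.644, 0.293, 0.643, -0.293]
contact_force: [-3.3, 0.5, 7.9]
gripper_width: 0.313
```

```bash
python3 st.py
```

```text
28.35 [0.61314259 0.02445582 0.10008248] yaw -0.8554987008827275 F [-3.3  0.5  7.9] T [0.157 0.603 0.129] j6 0.7742645706437806 eff6 -0.12392717879265547 w 0.31310384696721083
```

play_rows:
  motion:
    - [1,[0,0,0],-0.03]
    - [1,[0,0,0],-0.06]
    - [1,[0,0,0],-0.09]

```text
time: 28.65
tool_pos: [0.6131, 0.0245, 0.1001]
tool_rot: [0.63, 0.322, 0.629, -0.322]
contact_force: [-3.3, 0.2, 6.5]
gripper_width: 0.313
```

```bash
python3 st.py
```

```text
28.65 [0.61311789 0.02449665 0.1000766 ] yaw -0.9454363900861886 F [-3.3  0.2  6.5] T [0.139 0.611 0.08 ] j6 0.8642532916867489 eff6 -0.12399325612932444 w 0.3132273903420818
```

play_rows:
  motion:
    - [1,[0,0,0],-0.03]
    - [1,[0,0,0],-0.06]
    - [1,[0,0,0],-0.09]

```text
time: 28.95
tool_pos: [0.6131, 0.0245, 0.1]
tool_rot: [0.615, 0.35, 0.614, -0.35]
contact_force: [-3.8, 0.6, 7.2]
gripper_width: 0.318
```

```bash
python3 st.py
```

```text
28.95 [0.61309545 0.02449959 0.09999705] yaw -1.0354620758392448 F [-3.8  0.6  7.2] T [0.213 0.547 0.145] j6 0.9542512865587834 eff6 -0.12399301864206791 w 0.31752822177708573
```

play_rows:
  motion:
    - [1,[0,0,0],-0.03]
    - [1,[0,0,0],-0.06]
    - [1,[0,0,0],-0.09]

```text
time: 29.25
tool_pos: [0.6131, 0.0245, 0.1]
tool_rot: [0.599, 0.377, 0.598, -0.377]
contact_force: [-3.0, 0.3, 7.3]
gripper_width: 0.316
```

```bash
python3 st.py
```

```text
29.25 [0.6131057  0.02451226 0.10000952] yaw -1.1254177775785736 F [-3.   0.3  7.3] T [0.169 0.552 0.178] j6 1.0441947465316628 eff6 -0.056492763105779886 w 0.31570878347674286
```

play_rows:
  motion:
    - [1,[0,0,0],-0.02]
    - [1,[0,0,0],-0.04]

```text
time: 29.45
tool_pos: [0.6131, 0.0245, 0.1]
tool_rot: [0.591, 0.389, 0.59, -0.389]
contact_force: [-2.9, 0.9, 6.6]
gripper_width: 0.318
```

```bash
python3 st.py
```

```text
29.45 [0.61312761 0.02447819 0.10003484] yaw -1.1642351372400759 F [-2.9  0.9  6.6] T [0.11  0.549 0.437] j6 1.0831516363368912 eff6 0.26978197507560253 w 0.3177069309223206
```

play_rows:
  motion:
    - [1,[0,0,0],0]
    - [1,[0,0,0],0]

```text
time: 29.65
tool_pos: [0.6131, 0.0245, 0.1]
tool_rot: [0.591, 0.389, 0.59, -0.388]
contact_force: [-3.0, 0.4, 7.1]
gripper_width: 0.312
```

```bash
python3 st.py
```

```text
29.65 [0.61313453 0.02448855 0.10002074] yaw -1.1633936575313581 F [-3.   0.4  7.1] T [0.15  0.596 0.392] j6 1.0823710494938688 eff6 0.3773724753409624 w 0.31207869464721805
```

The torque rose from 0.14 to about 0.4 N m within 0.05 rad, so that's the bottom. I'll ease off inside the play, let go and lift straight up.

play_rows:
  motion:
    - [1,[0,0,0],0.04]
    - [1,[0,0,0],0.08]
    - [0,[0,0,0],0.08]
    - [0,[0,0,0],0.08]
    - [0,[0,0,0],0.08]

```text
time: 30.15
tool_pos: [0.6122, 0.0244, 0.0976]
tool_rot: [0.605, 0.365, 0.606, -0.365]
contact_force: [0.2, -0.4, 0.2]
gripper_width: 0.5
```

play_rows:
  motion:
    - [-0.2,[0,0,0.0],0]
    - [-0.2,[0,0,0.015],0]
    - [-0.2,[0,0,0.04],0]
    - [-0.2,[0,0,0.06],0]
    - [-0.2,[0,0,0.06],0]

```text
time: 30.65
tool_pos: [0.6151, 0.0243, 0.1632]
tool_rot: [0.608, 0.366, 0.603, -0.364]
contact_force: [0.6, -0.3, 0.6]
gripper_width: 0.601
```

```bash
python3 st.py;  python3 - <<'E'
from h import *
ci=cams.camera_info("wrist");p,d=cams.grab_frame("wrist")
np.save("w11c.npy",ci,allow_pickle=True)
cv2.imwrite("pics/w11.png",p[:,:,::-1])
for c in ["top"]:
    p,d=cams.grab_frame(c);cv2.imwrite(f"pics/{c}1.png",p[:,:,::-1])
p,d=cams.grab_frame("scene")
cv2.imwrite("pics/scene1c.png",cv2.resize(p[110:300,230:440,::-1],None,fx=3,fy=3,interpolation=cv2.INTER_CUBIC))
E
```

```text
30.65 [0.61507075 0.0242898  0.16324548] yaw -1.0847815291413587 F [ 0.6 -0.3  0.6] T [-0.022 -0.016 -0.042] j6 1.0034264314731118 eff6 0.000337713727276423 w 0.6010086389074474
```

View pics/w11.png

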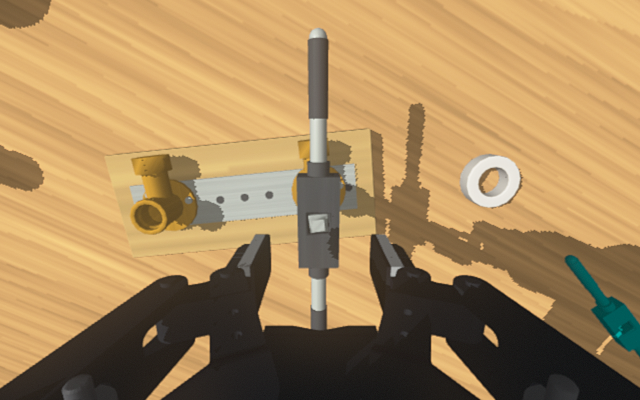

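View pics/scene1c.png

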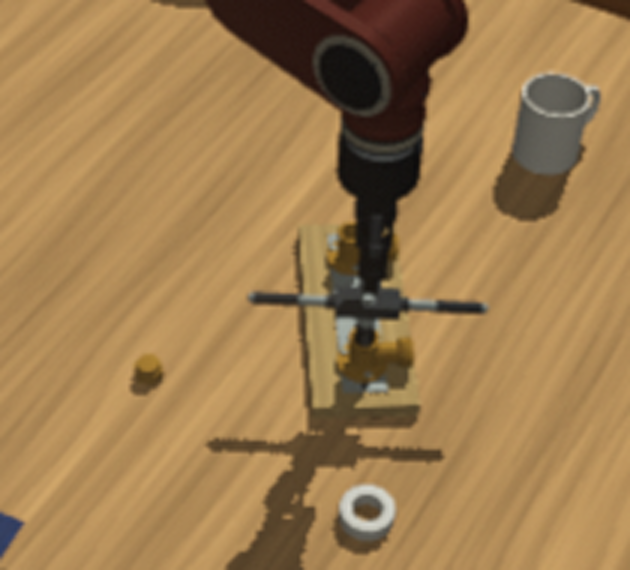

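The wrist view shows the wrench at (318,220) on the tap, level, with the square showing in its hole. The jaws are clear, and the reel, nut and mug are where they were. I'll lift a bit more, check the block's height and hand in.

play_rows:
  motion:
    - [-0.2,[0,0,0.03],0]
    - [-0.2,[0,0,0.03],0]
    - [-0.2,[0,0,0.03],0]
    - [-0.2,[0,0,0.03],0]
    - [-0.2,[0,0,0.03],0]

```text
time: 31.3
tool_pos: [0.6115, 0.0246, 0.1862]
tool_rot: [0.605, 0.365, 0.607, -0.365]
contact_force: [-0.6, 0.9, 0.0]
gripper_width: 0.598
```

```bash
python3 - <<'E'
from h import *
from plant import workorder
ci=cams.camera_info("wrist");p,d=cams.grab_frame("wrist")
K=ci["K"];Rm=cv2.Rodrigues(ci["rvec"])[0]
a=np.array([np.cos(0.486+0),np.sin(0.486)])  # block long axis from tool yaw -1.085+pi/2
def at(q):
    u,v=proj(ci,[[*q,0.122]])[0].round().astype(int)
    z=np.median(d[v-2:v+3,u-2:u+3]);P=Rm.T@(np.linalg.inv(K)@[u,v,1]*z-ci["tvec"]);return P.round(4)
c=np.array([0.6132,0.0247])
for k in (-.022,-.015,.015,.022): print(k,at(c+k*a))
print(workorder.job_done())
E
python3 st.py
```

```text
-0.022 [0.5933 0.0144 0.1207]
-0.015 [0.5998 0.0179 0.1209]
0.015 [0.6258 0.0316 0.1207]
0.022 [0.6324 0.0351 0.121 ]
the job is handed in; nothing more can be done
None
the job is handed in; nothing more can be done
```

I fitted the dark steel wrench onto the tap's square, ran the tap in to the bottom of the port, and handed the job in at about 31 s of the 72 s allowed. `job_done` gives no verdict.

- **Seating:** the wrench went down without resistance. I let it drop onto the shoulder and regripped it there.
- **Turning:** from the tool angles, less the play, the tap went 0.5 turn in, back to 0.25, on to 0.75 and back to 0.5. I then let go, turned the gripper half a turn and regripped, because the last joint had run out of range. The final run went on to about 1.0 turn.
- **Bottom:** the turning torque stayed near 0.12–0.15 N m, then rose to about 0.4 N m within 0.05 rad. I stopped there, eased off within the play, let go and lifted clear.

**Last checks:**
- The block's top face read 120.7–121.0 mm at four points, so it is level to 0.3 mm. Fully down at one turn in, it should be about 122 mm, so it reads 1 mm low, within the 2 mm calibration.
- The pictures showed the tap's square in the wrench's hole and the gripper clear of it. The mug, reel and cap nut looked unmoved. I did not check the jar in the last pictures, but the arm stayed away from it after the first move across.
- **Disagreement:** the joint 6 effort changed sign near the stop while the wrist torque rose steadily. I went by the wrist torque.

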